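Lock the tip box

ROBOT

A 6-joint arm with a two-finger parallel gripper is mounted at the origin on a cart in front of the work surface, level with it; the furniture and walls round the work are solid. World frame = base frame: x ahead of the robot, y to its left, z up, the work surface at z = 0. Lengths are in m, angles in rad, forces in N, time in s.
With the tool pointing down it reaches from about 0.25 to 0.8 m from the base axis. Payload 3.9 kg.
Tool frame: the origin (TCP) lies at the very end of the fingers, on their centre line; the grasp point (between the pads) lies behind it (arm.grip_point_offset is the z of the grasp point in the tool frame, in m); z points along the fingers, y is the line along which they close (so a half turn about z gives the same grasp; the last joint's range is limited). The gripper opens to 85 mm and grips with 20 to 120 N. Pads are 22 mm wide; open, the fingers measure 114 mm over their backs; the gripper's body (76 mm by 85 mm) begins 54 mm behind the grasp point. The pads swing forward as they close: fully open they stand 13 mm farther back than shut.
Start: joints at [-1.187, 0.26, -0.138, 1.173, 0, 1.571], TCP at [0.197, -0.487, 0.207] pointing down, gripper open.
Joint ranges: [-2.78, 2.78], [-0.83, 1.72], [-1.28, 1.37], [-1.9, 2.12], [-1.57, 1.48], [-3.14, 3.14]. Speed limits (rad/s): [2.57, 2.57, 3.14, 3.14, 3.14, 3.14].

INTERFACE

Orientations are given as a 3x3 rotation matrix whose columns are the frame's x, y, z axes.
In Python, from cell import arm, imaging gives the robot as it stands. The module is installed in compiled form; this text tells all that it offers. Calls block until the motion is done:
- arm.goto(position, orientation): joint-space move of the TCP to a pose.
- arm.move_straight(position, rot=None, vel=0.15, until_force=None): straight line of the TCP; rot=None keeps the orientation; vel is the mean speed in m/s. With until_force (N) it stops when the force on the tool has changed by that much, and returns True; else False.
- arm.set_joints(angles): joint-space move.
- arm.let_go() and arm.grab(grip_force=None): open the fingers fully, or close them until they stop; grip_force is the grip in N (None keeps the last).
- arm.sleep(seconds).
- arm.solve_ik(position, orientation): joint angles nearest the present ones, or None.
- arm.observe(): the state.
- imaging.camera(name): name is "scene" or "top" or "wrist"; returns the picture (400x640x3 uint8, red, green, blue); there is no depth.
- imaging.get_calibration(name): a dict with "mtx" (3x3 intrinsics, pixels), "dist" ([k1, k2, p1, p2, k3] as OpenCV has them; the pictures are not rectified), "extrinsics" (4x4, takes a point from world to camera coordinates); the wrist camera has in their place "tool_from_camera" (4x4, takes a point from camera to tool coordinates, whose origin is the TCP and whose axes are the flange's). Camera axes: x right, y up, looking along -z (the intrinsics and any distortion apply to the point x, -y, -z); pixel columns grow to the right and rows downward; lengths in m; the calibration is good to about 2 mm. A picture is of the moment at which its call begins: read the wrist's pose just before it. get_calibration takes no time and is no camera call.
A pose or a line that the arm cannot do raises arm.IKError and nothing moves.
- arm.finish_job(): hands the job in; it is judged then, once.
The state is a dict: "t": time; "joints": joint angles; "joint_vel": joint speeds; "effort": joint torques, N m; "position": TCP position; "orientation": TCP orientation; "wrist_force": force on the tool from outside, world axes, zero at the start; "wrist_torque": the same for the moment, N m; "finger_gap": finger opening in m; "gripper_force": force on a finger pad.
Only numpy, scipy, OpenCV 4.12 (cv2) and the standard library are available. Lean on these libraries where they do the work, as an engineer would, in place of code of your own. Each camera call takes 0.05 s, during which the arm holds its last target. There are 200 camera calls.

TASK

Lock the green tip box: fold the steel hasp leaf flat down onto the lock, then swing the lock's raised shackle round until its free leg stands over the hole in the leaf, and press it down until you feel the hidden pawl click and it stays down by itself when you let go. Press gently: more than 20 N on the shackle damages the lock. Leave the jigger, the glass and the salt shaker beside it where they stand.

Things in the scene. Friction and masses are not known exactly. Their poses are not given: they have to be found in the camera images.
- lock_case: Dark steel lock case with round brass keyway on the robot's side of the tip box: 46 x 96 mm in plan, 70 mm high, fixed. Origin: centre of its underside; x points from lock to box, y along the case to the left, z up. Its flat top is 70 mm above the origin; the shackle's heel enters it at x 0, y -25 mm, the free leg's hole is at x 0, y +25 mm.
- shackle: Steel U-shackle on the lock: 10 mm round bar, legs 50 mm apart. Origin: heel leg's axis at the level of the lock's top (stays when pressed); z up; y from heel to free leg. Swivels about the heel (vertical, 0.02 N m, stays where left). With y parallel to the lock case's y the free leg is over its hole; starts 0.8 to 1.45 rad counterclockwise of that (from above), towards the robot.
- shackle_travel (a joint): How far the shackle is pressed down, m; 0 = raised. A spring lifts it with about 1.5 N (raised) to 5 N (down). It latches at 11 to 29 mm, differently in every lock: the resistance rises to 9 to 14 N, then drops as the pawl snaps, 2 mm before it is latched; press on that far. A hard stop lies 1.5 mm below the latched place. Let go latched it stays down, else it springs back to 0.
- shackle_toe (a point): Round lower end of the shackle's free leg (on its axis, 10 mm diameter, hemispherical); 7 mm above the lock's top while raised.
- shackle_top (a point): Middle of the shackle's straight top bar (10 mm round, 30 mm long), on its upper side: 68 mm above the lock's top while raised; goes down with the shackle. The bar may be gripped across from above.
- hasp (a joint): Angle of the hasp leaf, rad: 0 = folded flat on the lock's top, 1.57 = standing upright; starts at 0.85 to 1.2, leaning towards the robot; stiff hinge (0.035 N m), stays where it is left.
- hasp_hinge (a point): On the leaf's hinge axis (horizontal, parallel to the lock case's y), mid-width: x +26, y +25, z 71.5 mm in the lock case's frame. The leaf is 36 mm wide, 3 mm thick, reaches 52 mm from the hinge and has a 20 mm round eye 26 mm from the hinge, which lies round the lock's hole when folded down. Push its upper (box) side down to fold it.
- hasp_tip (a point): Middle of the leaf's free edge, a small 4 mm roll 50 mm from the hinge axis.
- toe_hole (a point): Centre of the mouth of the free leg's hole (17 mm diameter, 27 mm deep) in the lock's top; fixed.
- tip_box: Green steel tip box, 146 x 196 mm in plan, 72 mm high (75 mm at the hasp strap), fixed, lid shut. Origin: centre of its underside; axes as the lock case's, whose origin lies at x -96 mm in this frame.
- jigger: Steel double-cone jigger, 44 mm wide, 74 mm high, loose, upright. Origin: centre of its underside. Bystander.
- tea_glass: Clear straight glass, 62 mm wide, 71 mm high, loose, upright. Origin: centre of its underside. Bystander.
- salt_mill: Small glass salt shaker with grey top, 44 mm wide, 90 mm high, loose, upright. Origin: centre of its underside. Bystander.

How it is judged:
On the way, in this order (a step that is already met when the one before it is completed fails the run):
1. the hasp leaf is folded down on the lock (value of joint hasp below 0.12 rad), for 0.2 s.
2. the shackle's free leg stands over the lock's hole (horizontal distance between shackle_toe and toe_hole below 0.006 m), for 0.1 s.
At the end, for the whole second after the job is handed in: The hasp leaf lies on the lock (within 0.12 rad), the shackle's free leg is in the lock's hole (within 5 mm sideways) and stays at least 9.5 mm down by itself (value of joint hasp below 0.12 rad and value of joint shackle_travel above 0.0095 m and horizontal distance between shackle_toe and toe_hole below 0.005 m); the robot touches nothing.
It fails at once if the lock is forced: more than 20 N between the shackle and the lock (contact force between shackle and lock_case above 20 N).
It fails at once if the jigger, the glass or the salt shaker is moved by more than 20 mm (distance of any of jigger, tea_glass, salt_mill from where it was at the start of the episode above 0.02 m).
It also fails if it takes over 69 s, if anything falls off the work surface, if the arm or the gripper's body presses on something with over 40 N, if the wrist force passes 120 N, or if a joint passes its speed limit or range.

## Working session

There is one attempt and no reset: what is moved stays moved. The work goes in short steps, each a Python script; the robot and the scene stay as the last script left them, time stands still between calls to the robot, and variables do not carry over. Pictures are saved under pics/ and viewed, at most 10 in all, crops included, and the job is handed in when it is done.

```bash
mkdir -p pics
cat > h.py <<'E'
import numpy as np, cv2
from cell import arm, imaging
def save(img,name): cv2.imwrite('pics/'+name,cv2.cvtColor(img,cv2.COLOR_RGB2BGR))
def cam(name,obs=None):
    c=imaging.get_calibration(name)
    if name!='wrist':
        T=np.linalg.inv(np.array(c['extrinsics']))
    else:
        o=obs; W=np.eye(4); W[:3,:3]=np.array(o['orientation']); W[:3,3]=o['position']
        T=W@np.array(c['tool_from_camera'])
    return np.array(c['mtx']),np.array(c['dist']),T
def ray(C,uv):
    K,d,T=C
    p=cv2.undistortPoints(np.array([[uv]],float),K,d)[0,0]
    v=T[:3,:3]@np.array([p[0],-p[1],-1]); return T[:3,3],v/np.linalg.norm(v)
def onz(C,uv,z):
    o,v=ray(C,uv); return o+v*(z-o[2])/v[2]
def tri(rs):
    A=sum(np.eye(3)-np.outer(v,v) for o,v in rs); b=sum((np.eye(3)-np.outer(v,v))@o for o,v in rs)
    p=np.linalg.solve(A,b); return p,[np.linalg.norm(np.cross(v,p-o)) for o,v in rs]
def proj(C,P):
    K,d,T=C; q=np.linalg.inv(T)@np.append(P,1); q=np.array([q[0],-q[1],-q[2]])
    return cv2.projectPoints(q.reshape(1,1,3),np.zeros(3),np.zeros(3),K,d)[0].ravel()
E
python3 - <<'E'
from h import *
for n in('scene','top'): 
    im=imaging.camera(n); save(im,n+'0.png'); C=cam(n); print(n,C[2].round(3).tolist(),C[0].round(0).tolist())
print(arm.observe()['t'],arm.grip_point_offset, np.array(imaging.get_calibration('wrist')['tool_from_camera']).round(3).tolist())
E
```

```text
scene [[-0.739, 0.301, -0.603, -0.066], [-0.674, -0.363, 0.644, 0.603], [-0.026, 0.882, 0.471, 0.572], [0.0, 0.0, 0.0, 1.0]] [[477.0, 0.0, 326.0], [0.0, 477.0, 204.0], [0.0, 0.0, 1.0]]
top [[-0.022, 0.998, -0.058, 0.462], [-0.999, -0.023, -0.024, -0.02], [-0.025, 0.058, 0.998, 1.32], [0.0, 0.0, 0.0, 1.0]] [[479.0, 0.0, 323.0], [0.0, 479.0, 198.0], [0.0, 0.0, 1.0]]
0.1 -0.0187 [[0.001, 0.96, 0.281, 0.073], [1.0, -0.001, 0.0, 0.0], [0.0, 0.281, -0.96, -0.167], [0.0, 0.0, 0.0, 1.0]]
```

View pics/scene0.png

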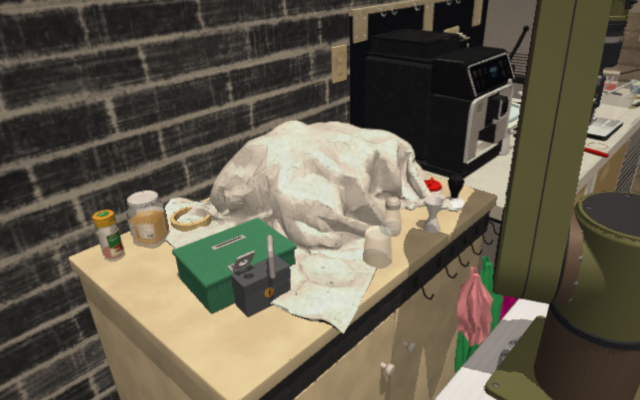

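View pics/top0.png

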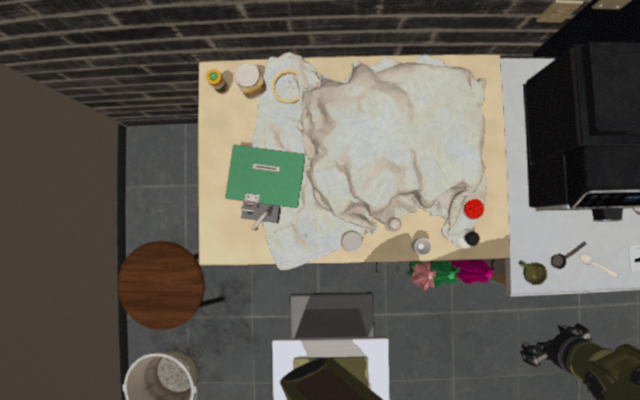

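The scene view shows the green box at about (235,262), with the lock (262,287), raised shackle (270,255) and leaf (243,263) on its robot side. In the top view the box is at (265,176), the lock at (261,212), and the bystanders lie well to the right at (350,240), (394,224) and (421,245).

```bash
cat > s1.py <<'E'
from h import *
im=imaging.camera('top'); C=cam('top')
hsv=cv2.cvtColor(im,cv2.COLOR_RGB2HSV); m=cv2.inRange(hsv,(65,100,40),(90,255,255)); m[:, 340:]=0
c=max(cv2.findContours(m,0,1)[0],key=cv2.contourArea)
P=np.array([onz(C,p,.072)[:2] for p in cv2.boxPoints(cv2.minAreaRect(c))]); print(P.round(3))
ctr=P.mean(0); e=[P[1]-P[0],P[2]-P[1]]; print([np.linalg.norm(x) for x in e])
x=min(e,key=np.linalg.norm); x=x/np.linalg.norm(x); x=x if x[0]>0 else -x
yaw=np.arctan2(x[1],x[0]); lock=ctr-.096*x; print('yaw',yaw,'lock',lock)
print(np.array(arm.observe()['orientation']).round(2).tolist())
np.save('lock0.npy',[*lock,yaw])
for s in(1,-1):
    tx=np.array([*(s*x),0]); R=np.column_stack([tx,np.cross([0,0,-1],tx),[0,0,-1]])
    for dx in (0,-.04):
        print(s,dx,arm.solve_ik([*(lock+dx*x),.25],R), arm.solve_ik([*(lock+dx*x),.13],R) is not None)
E
python3 s1.py
```

```text
[[0.542 0.264]
 [0.68  0.243]
 [0.648 0.056]
 [0.511 0.078]]
[np.float64(0.13955117298261288), np.float64(0.19020639136794665)]
yaw -0.1510974354178568 lock [0.50038918 0.17464337]
[[0.93, 0.37, -0.0], [0.37, -0.93, 0.0], [0.0, -0.0, -1.0]]
1 0 [ 0.33579712  0.25450804 -0.0335643   1.28272399  0.         -2.6546981 ] True
1 -0.04 [ 0.37361548  0.19321917 -0.11480977  1.26276739  0.         -2.61687974] True
-1 0 [ 0.33579712  0.25450804 -0.0335643   1.28272399  0.          0.48689456] True
-1 -0.04 [ 0.37361548  0.19321917 -0.11480977  1.26276739  0.          0.52471292] True
```

```bash
cat > s2.py <<'E'
from h import *
l=np.load('lock0.npy'); lock,yaw=l[:2],l[2]; x=np.array([np.cos(yaw),np.sin(yaw)])
tx=np.array([*-x,0]); R=np.column_stack([tx,np.cross([0,0,-1],tx),[0,0,-1]])
r=.36; u=lock/np.linalg.norm(lock)
o=arm.observe(); p=np.array(o['position']); 
arm.move_straight([*(p[:2]*r/np.linalg.norm(p[:2])),.3],vel=.25)
arm.goto([*(u*r),.3],R)
arm.goto([*(lock-.02*x),.24],R)
o=arm.observe(); im=imaging.camera('wrist'); save(im,'w1.png'); np.save('w1o.npy',o,allow_pickle=True)
print(o['t'],o['position'],o['wrist_force'])
E
python3 s2.py
```

```text
3.5667 [0.47966467 0.17667449 0.24002025] [-0.05602844  0.24088013  0.0726163 ]
```

View pics/w1.png

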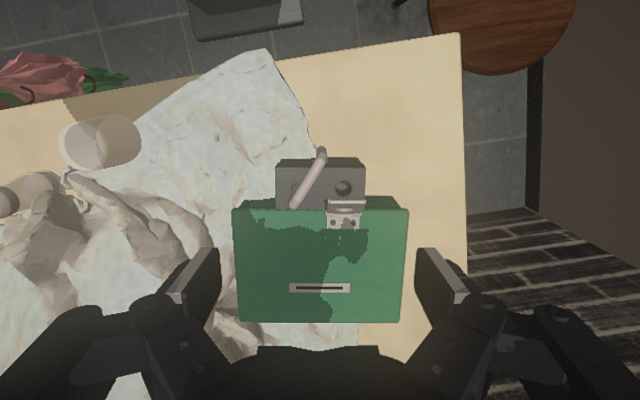

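Run:
```python
from h import *
o=np.load('w1o.npy',allow_pickle=True).item(); C=cam('wrist',o)
im=cv2.imread('pics/w1.png'); cv2.imwrite('pics/w1c.png',cv2.resize(im[135:245,255:385],None,fx=6,fy=5.4,interpolation=cv2.INTER_CUBIC)) if 0 else cv2.imwrite('pics/w1c.png',cv2.resize(im[140:235,260:385],None,fx=6,fy=6,interpolation=cv2.INTER_CUBIC))
print('hole',onz(C,(343,187),.07)); print('corner -y -x',onz(C,(275.5,158),.07),'+y -x',onz(C,(364,158),.07))
l=np.load('lock0.npy'); R2=np.array([[np.cos(l[2]),-np.sin(l[2])],[np.sin(l[2]),np.cos(l[2])]])
for n,p in dict(hole=(0,25,70),heel=(0,-25,70),heeltop=(0,-25,128),hinge=(26,25,71.5),cmm=(-23,-48,70),cmp=(-23,48,70)).items():
    print(n,proj(C,np.append(l[:2]+R2@(np.array(p[:2])/1000),p[2]/1000)).round(1))
```

```text
hole [0.50524194 0.20106918 0.07      ]
corner -y -x [0.46375633 0.13586096 0.07      ] +y -x [0.4776108  0.22667414 0.07      ]
hole [341.3 186.3]
heel [294.2 186.3]
heeltop [289.8 203. ]
hinge [340.9 209.9]
cmm [271.8 165. ]
cmp [363.7 165. ]
```

View pics/w1c.png

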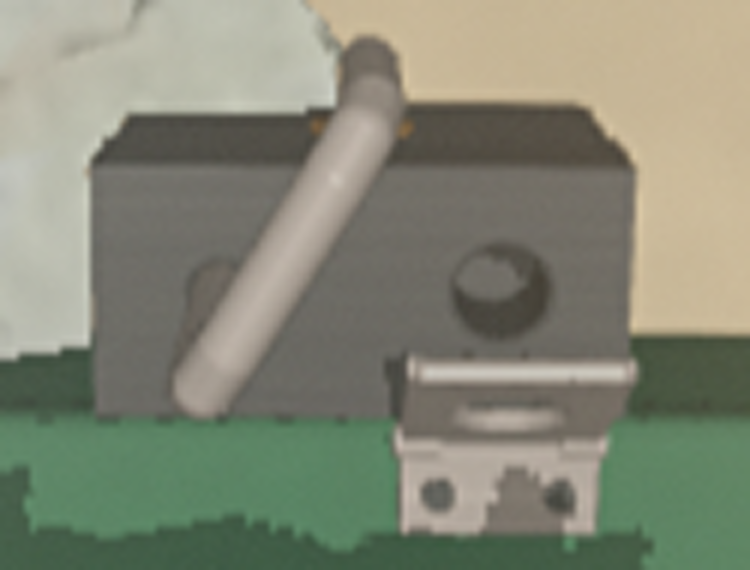

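```bash
cat >> h.py <<'E'
def lk():
    l=np.load('lock.npy'); return l[:2],l[2]
def L2W(p):  # lock frame mm -> world m
    c,a=lk(); p=np.array(p,float)/1000
    return np.array([c[0]+np.cos(a)*p[0]-np.sin(a)*p[1], c[1]+np.sin(a)*p[0]+np.cos(a)*p[1], p[2]])
def W2L(P):
    c,a=lk(); d=np.array(P[:2])-c
    return np.array([np.cos(a)*d[0]+np.sin(a)*d[1],-np.sin(a)*d[0]+np.cos(a)*d[1],P[2]])*1000
def Rt(th): # tool down, tool x at angle th from lock +x
    a=lk()[1]+th; t=np.array([np.cos(a),np.sin(a),0]); return np.column_stack([t,np.cross([0,0,-1],t),[0,0,-1]])
def st():
    o=arm.observe(); return o['t'],W2L(o['position']).round(1),np.array(o['wrist_force']).round(2),round(o['finger_gap'],4)
E
python3 - <<'E'
from h import *
o=np.load('w1o.npy',allow_pickle=True).item(); C=cam('wrist',o)
g=[onz(C,p,.07) for p in((275.3,167.2),(365.3,167.2),(365.3,209.2),(275.3,209.2))]
print([round(np.linalg.norm(g[i]-g[i-1])*1000,1) for i in range(4)])
d=g[1]-g[0]; yaw=np.arctan2(-d[0],d[1]); c=np.mean(g,0)
h=onz(C,(343.3,188.3),.07); a=np.array([np.cos(yaw),np.sin(yaw)]); c2=h[:2]-.025*np.array([-a[1],a[0]])
print(yaw,c[:2],c2); c=(c[:2]+c2)/2; np.save('lock.npy',[*c,yaw])
b=[W2L(onz(C,p,.133)) for p in((293.3,205),(322.5,156.7))]; print('bar',b,'ang',np.arctan2(-(b[1]-b[0])[0],(b[1]-b[0])[1]))
ori,v=ray(C,(346.7,201.7)); A=W2L(ori);B=W2L(ori+v)
for t in np.linspace(0,1,2001):
    p=A+(B-A)*t
    if p[2]<71.5:break
    r=np.hypot(p[0]-26,p[2]-71.5)
    if r<50.5: print('tip',p,'ang',np.arctan2(p[2]-71.5,26-p[0]));break
E
```

```text
[np.float64(46.4), np.float64(94.2), np.float64(46.4), np.float64(97.7)]
-0.15137126983813046 [0.50332981 0.1769376 ] [0.50294218 0.17648504]
bar [array([ -2.20338423, -23.94984737, 133.        ]), array([-45.03397556,   1.54454452, 133.        ])] ang 1.0338857170225013
tip [  0.52633802  24.58907407 114.86501172] ang 1.0396749798081852
```

Lock frame, hole, leaf (1.04 rad) and shackle (1.03 rad) are found. Next I fold the leaf with closed fingers.

```bash
cat > s3.py <<'E'
from h import *
R=Rt(np.pi); y=29
arm.grab(20)
arm.goto(L2W((50,y,150)),R)
arm.move_straight(L2W((34,y,112)),vel=.1); print(st())
r=38
for th in np.arange(1.25,0.1,-.1):
    arm.move_straight(L2W((26-r*np.cos(th)+11,y,71.5+r*np.sin(th)+1)),vel=.06)
    print(round(th,2),st()[1:3])
print(arm.move_straight(L2W((-1,y,69)),vel=.015,until_force=5),st())
arm.move_straight(L2W((-1,y,150)),vel=.15)
arm.goto(L2W((-20,0,240)),R)
o=arm.observe(); save(imaging.camera('wrist'),'w2.png'); np.save('w2o.npy',o,allow_pickle=True); print(st())
im=cv2.imread('pics/w2.png'); cv2.imwrite('pics/w2c.png',cv2.resize(im[120:250,240:400],None,fx=4,fy=4,interpolation=cv2.INTER_CUBIC))
E
python3 s3.py
```

```text
(5.4917, array([ 34.4,  29.3, 113.5]), array([-0.25, -0.72,  0.76]), 0.0001)
1.25 (array([ 24.8,  29. , 108.9]), array([-0.63, -0.07,  0.13]))
1.15 (array([ 21.3,  29. , 107.1]), array([-0.48, -0.09, -1.17]))
1.05 (array([ 17.7,  28.9, 105.3]), array([-0.06,  0.16,  0.64]))
0.95 (array([ 14.5,  28.9, 103.2]), array([ 0.61, -0.88, -0.3 ]))
0.85 (array([ 11.6,  28.9, 100.9]), array([0.02, 0.55, 0.08]))
0.75 (array([ 8.8, 28.8, 98.2]), array([-0.92,  0.12, -0.52]))
0.65 (array([ 6.4, 28.9, 95.2]), array([-0.31,  0.23, -0.82]))
0.55 (array([ 4.2, 28.8, 92.1]), array([0.87, 0.24, 0.77]))
0.45 (array([ 2.2, 29.2, 89. ]), array([-0.98,  0.55,  1.35]))
0.35 (array([-0.5, 29.1, 85.8]), array([-3.34,  0.57,  5.55]))
0.25 (array([ 0.5, 28.9, 81.7]), array([0.74, 0.52, 0.01]))
0.15 (array([-0.4, 28.9, 77.8]), array([-0.19,  0.34,  0.98]))
False (9.3167, array([-1.1, 28.9, 68.9]), array([ 0.21, -0.03,  0.72]), 0.0002)
(10.5333, array([-20.5,  -0.3, 238.8]), array([-0.47,  0.13, -0.01]), -0.0002)
```

View pics/w2c.png

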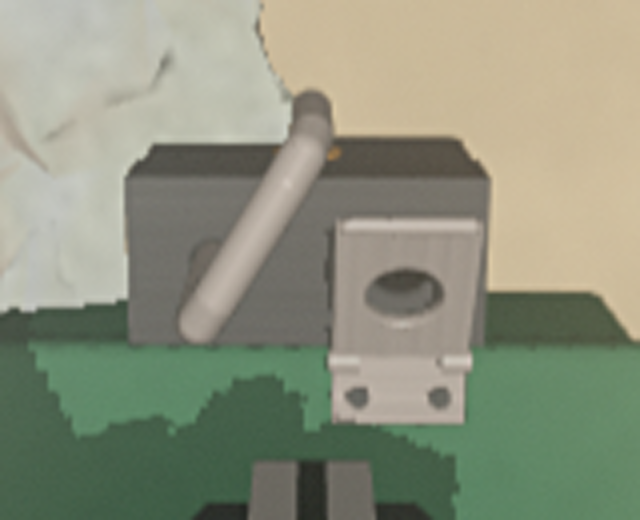

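The leaf is partly folded (its free edge is at crop (405,225)) but not yet flat. I check its angle and the shape of the fingertips.

Run:
```python
from h import *
o=np.load('w2o.npy',allow_pickle=True).item(); C=cam('wrist',o)
ori,v=ray(C,(240+407/4,120+226/4)); A=W2L(ori);B=W2L(ori+v)
for t in np.linspace(0,1,4001):
    p=A+(B-A)*t
    if np.hypot(p[0]-26,p[2]-71.5)<50.5: print('tip',p,'ang',np.arctan2(p[2]-71.5,26-p[0]));break
for p in((240+336/4,120+226/4),(240+481/4,120+226/4)): print(W2L(onz(C,p,.09)))
T=np.array(o['position']);R=np.array(o['orientation'])
for d in((0,0,0),(.011,0,0),(-.011,0,0),(0,.01,0)): print(d,proj(C,T+R@np.array(d)).round(1))
im=cv2.imread('pics/w2.png'); cv2.imwrite('pics/w2d.png',im[200:400,200:440].repeat(3,0).repeat(3,1))
```

```text
tip [-16.38779215  24.23601969  98.6800493 ] ang 0.5701807000671802
[-14.31715538   7.30227263  90.        ]
[-14.32983579  43.25196901  90.        ]
(0, 0, 0) [315.7 229.8]
(0.011, 0, 0) [315.7 210.8]
(-0.011, 0, 0) [315.7 248.1]
(0, 0.01, 0) [333.9 229.8]
```

View pics/w2d.png

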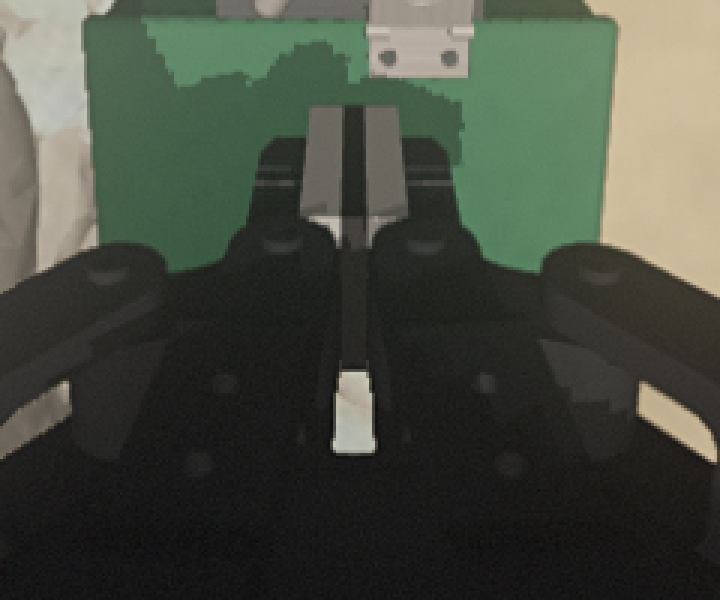

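Leaf angle is 0.57, and the tip edge in the image doesn't agree with a TCP at the fingertips. I touch the box lid with the closed fingers to find the real tip height.

```bash
cat > s4.py <<'E'
from h import *
R=Rt(np.pi)
arm.goto(L2W((75,-55,95)),R); print(st())
print(arm.move_straight(L2W((75,-55,30)),vel=.03,until_force=4),st())
arm.move_straight(L2W((75,-55,110)),vel=.2); print(st())
E
python3 s4.py
```

```text
(11.2917, array([ 74.5, -54.7,  94.8]), array([ 0.03,  0.49, -0.37]), 0.0003)
True (12.7417, array([ 74.9, -55. ,  47.7]), array([-1.01,  0.49,  4.76]), 0.0)
(13.2083, array([ 75.5, -54.8, 110.4]), array([ 0.17,  0.23, -0.15]), -0.0001)
```

Box lid contact at TCP z 47.7, so the closed tips end about 24 mm above the nominal TCP. I redo the fold with this offset, clear of the shackle.

```bash
cat > s5.py <<'E'
from h import *
R=Rt(np.pi); D=24.3
arm.goto(L2W((8,42,110)),R)
arm.move_straight(L2W((8,42,76)),vel=.1); print(st())
print(arm.move_straight(L2W((8,42,66-D)),vel=.025,until_force=4.5),st())
arm.move_straight(L2W((8,42,110)),vel=.2)
arm.goto(L2W((-30,0,200)),R)
o=arm.observe(); save(imaging.camera('wrist'),'w3.png'); np.save('w3o.npy',o,allow_pickle=True); print(st())
im=cv2.imread('pics/w3.png'); cv2.imwrite('pics/w3c.png',cv2.resize(im[90:290,200:440],None,fx=3,fy=3,interpolation=cv2.INTER_CUBIC))
E
python3 s5.py
```

```text
(14.2417, array([ 8.2, 41.2, 75.7]), array([ 0.29, -0.16,  0.96]), 0.0)
True (15.2583, array([ 7.5, 41.9, 48.7]), array([-0.37,  0.14,  3.77]), -0.0001)
(16.275, array([-30.6,  -0.3, 198.6]), array([ 0.05, -0.58, -0.97]), 0.0)
```

View pics/w3c.png

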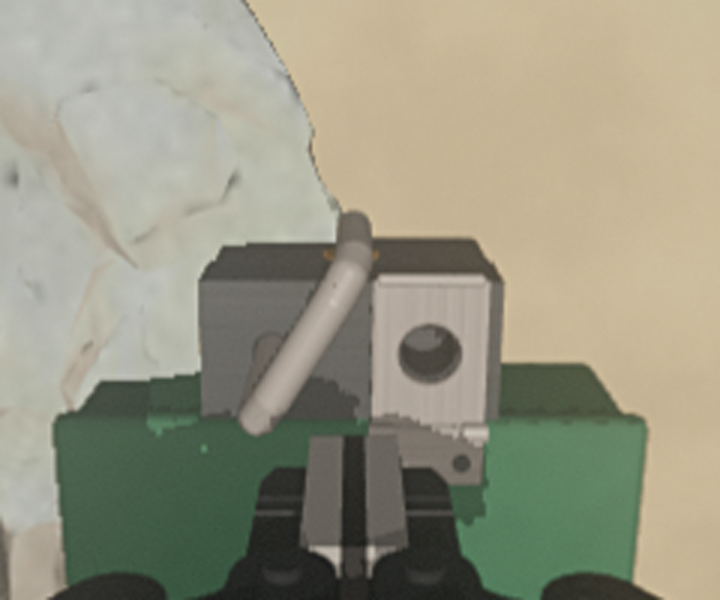

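The leaf now lies flat: its free edge at crop row 278 meets the lock's front edge, with the eye round the hole at (430,352). Next, push the shackle's free leg towards the hole.

```bash
cat > s6.py <<'E'
from h import *
R=Rt(np.pi); z=78
arm.goto(L2W((-80,2,150)),R); arm.move_straight(L2W((-80,2,z)),vel=.2)
for tx in np.arange(-55,-4,5.):
    tx=min(tx,-5); ty=-25+np.sqrt(2500-min(-tx,43)**2)
    arm.move_straight(L2W((tx-16,ty,z)),vel=.06); 
print(st())
arm.move_straight(L2W((-60,20,z)),vel=.15)
arm.goto(L2W((-30,0,200)),R)
o=arm.observe(); save(imaging.camera('wrist'),'w4.png'); np.save('w4o.npy',o,allow_pickle=True); print(st())
im=cv2.imread('pics/w4.png'); cv2.imwrite('pics/w4c.png',cv2.resize(im[150:250,250:380],None,fx=6,fy=6,interpolation=cv2.INTER_CUBIC))
E
python3 s6.py
```

```text
(20.0083, array([-20.5,  24.8,  78. ]), array([ 0.17,  0.18, -0.11]), -0.0)
(21.0417, array([-29.5,  -0. , 199.6]), array([ 0.04,  0.53, -0.6 ]), -0.0003)
```

View pics/w4c.png

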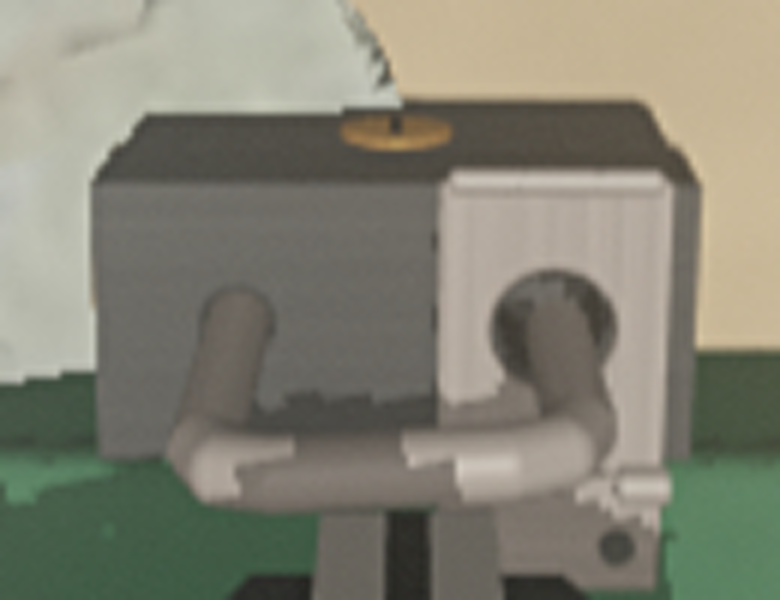

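The shackle is now nearly aligned: the bar's centreline runs from about crop (250,472) to (540,460) and the free leg comes down into the eye at (555,320).

Run:
```python
from h import *
o=np.load('w4o.npy',allow_pickle=True).item(); C=cam('wrist',o)
f=lambda u,v:(250+u/6,150+v/6)
a,b=[W2L(onz(C,f(*p),.133)) for p in((250,472),(540,460))]; print(a,b,'ang',np.arctan2(-(b-a)[0],(b-a)[1]))
print('hole',W2L(onz(C,f(555,330),.073)),'heel',W2L(onz(C,f(238,320),.070)))
for n,p in dict(hole=(0,25,70),toe=(0,25,77),toe3=(-3,25,77),legtop=(0,25,133)).items():
  q=proj(C,L2W(p)); print(n,((q-[250,150])*6).round())
```

```text
[ -0.67368325 -18.41369825 133.        ] [ -2.29613963  18.78903301 133.        ] ang 0.043583599869987125
hole [ 0.21636733 25.24865251 73.        ] heel [ -0.4977665  -24.96716016  70.        ]
hole [552. 323.]
toe [555. 337.]
toe3 [556. 319.]
legtop [588. 477.]
```

```bash
cat > s7.py <<'E'
from h import *
R=Rt(np.pi)
arm.goto(L2W((-60,24,120)),R); arm.move_straight(L2W((-60,24,78)),vel=.2)
arm.move_straight(L2W((-30,24.5,78)),vel=.15); arm.move_straight(L2W((-18.4,24.5,78)),vel=.03); print(st())
arm.sleep(.15)
arm.move_straight(L2W((-60,20,78)),vel=.15); arm.move_straight(L2W((-60,0,150)),vel=.25)
arm.move_straight(L2W((0,0,150)),vel=.2); arm.move_straight(L2W((0,0,120)),vel=.1); arm.sleep(.2)
def rd(n=5):
    F=[];Z=[]
    for _ in range(n): o=arm.observe(); F.append(o['wrist_force'][2]); Z.append(o['position'][2]*1000); arm.sleep(.012)
    return np.median(F),np.median(Z)
f0,_=rd(15); pk=0; z=120; end=None; log=[]
while z>80:
    z-=.5; arm.move_straight(L2W((0,0,z)),vel=.02); f,zz=rd(); f-=f0; log.append((z,round(zz,1),round(f,1)))
    if end is None:
        pk=max(pk,f)
        if pk>7 and f<pk-3: end=z-2.0; log.append('SNAP')
    elif z<=end: break
    if f>16: log.append('LIMIT'); break
print(*log); print(st())
arm.move_straight(L2W((0,0,150)),vel=.1); arm.move_straight(L2W((-30,0,200)),vel=.2)
o=arm.observe(); save(imaging.camera('wrist'),'w5.png'); np.save('w5o.npy',o,allow_pickle=True); print(st())
im=cv2.imread('pics/w5.png'); cv2.imwrite('pics/w5c.png',cv2.resize(im[150:250,250:380],None,fx=6,fy=6,interpolation=cv2.INTER_CUBIC))
E
python3 s7.py
```

```text
(22.725, array([-18.5,  24.5,  77.9]), array([-0.5 ,  0.54, -0.28]), 0.0)
(119.5, np.float64(119.5), np.float64(-0.6)) (119.0, np.float64(118.9), np.float64(-0.1)) (118.5, np.float64(118.5), np.float64(-0.5)) (118.0, np.float64(118.0), np.float64(-0.3)) (117.5, np.float64(117.5), np.float64(-0.6)) (117.0, np.float64(117.0), np.float64(-0.6)) (116.5, np.float64(116.5), np.float64(-0.3)) (116.0, np.float64(116.0), np.float64(-0.4)) (115.5, np.float64(115.4), np.float64(-0.3)) (115.0, np.float64(115.0), np.float64(-0.7)) (114.5, np.float64(114.5), np.float64(-0.3)) (114.0, np.float64(114.0), np.float64(-0.7)) (113.5, np.float64(113.7), np.float64(1.0)) (113.0, np.float64(113.1), np.float64(1.4)) (112.5, np.float64(112.5), np.float64(1.6)) (112.0, np.float64(112.0), np.float64(2.0)) (111.5, np.float64(111.5), np.float64(1.9)) (111.0, np.float64(111.0), np.float64(1.4)) (110.5, np.float64(110.5), np.float64(2.0)) (110.0, np.float64(110.0), np.float64(2.2)) (109.5, np.float64(109.5), np.float64(2.0)) (109.0, np.float64(109.0), np.float64(2.4)) (108.5, np.float64(108.5), np.float64(2.0)) (1
[... 1000 characters left out ...]
6.5, np.float64(97.2), np.float64(8.1)) (96.0, np.float64(96.9), np.float64(8.8)) (95.5, np.float64(96.5), np.float64(9.0)) (95.0, np.float64(96.0), np.float64(9.7)) (94.5, np.float64(95.6), np.float64(10.2)) (94.0, np.float64(95.1), np.float64(9.8)) (93.5, np.float64(94.6), np.float64(10.0)) (93.0, np.float64(94.0), np.float64(8.9)) (92.5, np.float64(93.0), np.float64(0.3)) SNAP (92.0, np.float64(91.7), np.float64(2.7)) (91.5, np.float64(91.4), np.float64(3.7)) (91.0, np.float64(90.9), np.float64(4.1)) (90.5, np.float64(90.4), np.float64(4.6))
(42.1833, array([-0.1, -0.2, 90.4]), array([-0.89, -0.46,  4.14]), 0.0001)
(43.4167, array([-30. ,  -0.2, 198.9]), array([-0.44,  0.33, -0.35]), 0.0)
```

View pics/w5c.png

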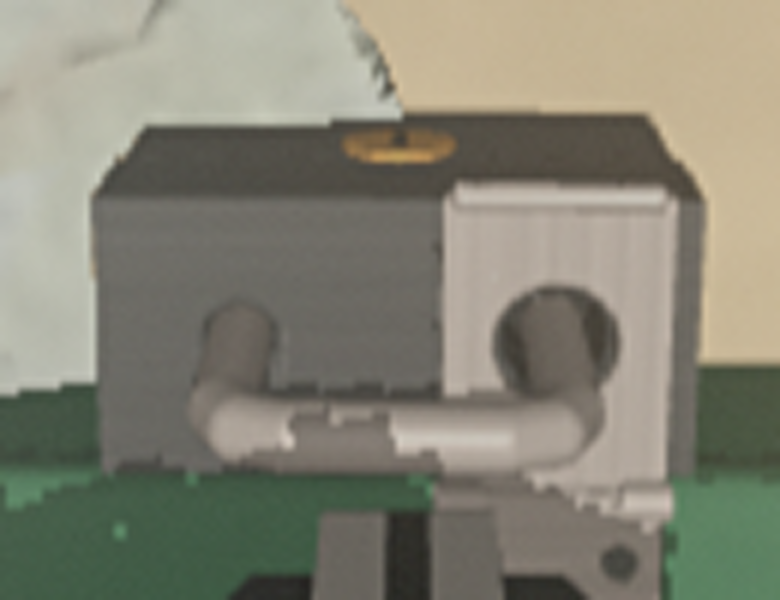

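The shackle stays down after release: its bar is now at crop row ~435, where it was at ~465 raised. A quick projection will show how far down it is.

Run:
```python
from h import *
o=np.load('w5o.npy',allow_pickle=True).item(); C=cam('wrist',o)
for t in (0,10,20,23): print(t,((proj(C,L2W((0,0,133-t)))-[250,150])*6).round())
a,b=[W2L(onz(C,(250+u/6,150+v/6),.111)) for u,v in((260,433),(530,435))];print(a,b)
```

```text
0 [396. 493.]
10 [396. 463.]
20 [397. 435.]
23 [397. 427.]
[  0.46078332 -18.97096868 111.        ] [  0.72784258  18.53055342 111.        ]
```

The bar sits about 20 to 22 mm down and is aligned, and the arm is clear, so I hand in.

```bash
python3 -c "
from h import *
print(arm.finish_job(), arm.observe()['t'])"
```

```text
the job is handed in; nothing more can be done
the job is handed in; nothing more can be done
```

The tip box is locked and handed in, though the hand-in gave no verdict: the leaf is flat, the shackle clicked at about 10 N and stayed about 21 mm down after release, the arm is clear, and I kept it away from the jigger, glass and salt shaker (not re-checked at the end).

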